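# Load the bullet-socket soldering jig and bring the iron to it

## Robot

A 6-joint arm with a two-finger parallel gripper is mounted at the origin on a cart in front of the work surface, level with it; the furniture and walls round the work are solid. World frame = base frame: x ahead of the robot, y to its left, z up, the work surface at z = 0. Lengths are in m, angles in degrees, forces in N, time in s.
With the tool pointing down it reaches from about 0.3 to 0.75 m from the base axis. Payload 8.5 kg.
Tool frame: the origin (TCP) lies midway between the tips of the shut fingers; the grasp point (between the pads) lies env.tcp_to_grasp behind it (env.tcp_to_grasp is the distance from the TCP to the grasp point, in m); z points along the fingers, y is the line along which they close (so a half turn about z gives the same grasp; the last joint's range is limited). The gripper opens to 85 mm and grips with 20 to 120 N. Pads are 22 mm wide; open, the fingers measure 114 mm over their backs; the gripper's body (76 mm by 85 mm) begins 54 mm behind the grasp point. The pads swing forward as they close: fully open they stand 13 mm farther back than shut.
Start: joints at [55.56, 21.807, 74.336, -0, 83.858, -12.336], TCP at [0.207, 0.51, 0.231] pointing down, gripper open.
Joint ranges: [-178.18, 178.18], [-50.72, 133.34], [12.68, 142.11], [-81.47, 261.47], [9.98, 163.14], [-165.26, 165.26]. Speed limits (degrees/s): [136.94, 136.94, 180, 180, 180, 180].

## Interface

Orientations are given as a 3x3 rotation matrix whose columns are the frame's x, y, z axes.
In Python, from rig import observe, optics, job, env gives the robot as it stands. The module is installed in compiled form; this text tells all that it offers.
- The arm moves only by the shell command python3 -m jog 'ROWS' [FORCE]. ROWS is JSON, a list of rows, each a list of 7 numbers: the turn, a rotation vector about the tool's x, y, z in rad, then the shift along the tool's x, y, z in m, then the opening in per cent of the stroke, from 0 (shut) to 100 (fully open). A call has 1 to 10 rows; each row shifts and turns the commanded pose from where the row before left it, along the tool's axes as they then stand; what a row does not reach is not made up. A row lasts 1/8 s, in which the tool goes at most 62.5 mm and 10.7 degrees, less where a joint would pass 70% of its speed; a pose out of reach is approached as far as the arm can. A call is refused whole if a number of a shift passes 0.0625 or a number of a turn 0.188, either way. A call with a gripper value outside its range is refused whole. The fingers move at their own pace and stop on an object; FORCE is the grip in N (left out, the last holds). Time passes only in rows, so rows that do not move let the fingers close. It gives the time, the measured TCP pose, the force, the opening and the grip force at its end, in the units of the state.
- observe(): the state, without advancing time (a new reading comes with each control period).
- optics.get_image(name): name is "scene" or "top"; returns a dict with "pixels" (384x512x3 uint8, red, green, blue), "mtx" (3x3 intrinsics, pixels), "dist_coeffs" ([k1, k2, p1, p2, k3] as OpenCV has them; the pictures are not rectified), "rvec" (rotation vector, rad) and "tvec" (3), from world to camera coordinates, as OpenCV has them. Camera axes: x right, y down, z forward; pixel columns grow to the right and rows downward; lengths in m; the calibration is good to about 2 mm. A picture is of the moment at which its call begins. There is no depth.
- job.close_job(): hands the job in; it is judged then, once.
The state is a dict: "time_s": time; "q": joint angles; "qvel": joint speeds; "joint_efforts": joint torques, N m; "position": TCP position; "tool_rot": TCP orientation; "ft_force": force on the tool from outside, world axes, zero at the start; "wrist_torque": the same for the moment, N m; "grip_width": finger opening in m; "gripper_force": force on a finger pad.
Only numpy, scipy, OpenCV 4.12 (cv2) and the standard library are available. Lean on these libraries where they do the work, as an engineer would, in place of code of your own. Each camera call takes 0.05 s, during which the arm holds its last target. There are 200 camera calls.

## Task

Get the two loose brass bullet sockets ready for soldering: drop them one after the other, solder cup up, into the two large bores of the wooden soldering jig so that both sit fully home. Then draw the soldering iron up out of its stand, lay it over to a flat working angle (tip low, handle up, about 30 degrees above level) and finish while still holding it there, its tip poised about 3 to 4 cm above the cup of either socket and touching nothing. Leave the other things on the bench where they lie.

Things in the scene. Friction and masses are not known exactly. Their poses are not given: they have to be found in the camera images.
- socket_a: One of two identical bare brass bullet sockets, a round tube 12 mm in diameter and 32 mm tall, about 17 g, standing upright and loose on the bench. Origin: centre of its lower end; its z axis points up along the tube to the open solder cup. The lower rim is chamfered 1 mm.
- socket_b: The other brass bullet socket, identical to socket_a.
- jig: Soldering jig, fixed: wooden block 112 x 44 mm, top 35 mm above the bench, on a 132 x 62 mm plate. Origin: under its centre, on the bench; x along its length, z up. In its top a row of five blind bores along x, 14 mm deep: a 14 mm one with a thin brass ring near each end, three small useless ones (6 to 8.5 mm) between. A socket has 2 mm of play in a large bore; home, its lower end is 21 mm above the bench, 18 mm stand out.
- bore_a (a point): Centre of the mouth of one large bore, at the top face of the jig (35 mm above the bench, 40 mm from the block's centre on its -x side). Either socket may go into either large bore.
- bore_b (a point): Centre of the mouth of the other large bore, 40 mm from the block's centre on its +x side, 80 mm from bore_a.
- iron: Soldering iron (cold, no cable): a pen 170 mm long, 54 g, handle about 19 mm thick, metal barrel 7 mm. Its y axis runs along the pen from tip to handle end; the centre line is x = 0, z = 9 mm: tip at y = -85 mm, handle from y = -17 to +88 mm, centre of mass at +30 mm. It stands loose in the stand, tip down, handle 15 to 18 degrees off vertical, x axis level; top end about 195 mm above the bench.
- iron_tip (a point): The point of the soldering iron's tip, at x = 0, y = -85, z = 9 mm in the iron's frame.
- stand: The iron's stand, fixed: cast base 74 x 92 mm, 16 mm high, with a leaning metal sleeve (12 mm bore, 80 mm long, 32 mm outside with its spring). Origin: centre of the underside on the bench. The sleeve leans 15 degrees towards the stand's own +y.
- stand_mouth (a point): Centre of the sleeve's upper rim, 95 mm above the bench. The shoulder of the iron's handle rests on it with 68 mm of barrel and tip inside; the iron draws out freely along its own length.
- foam_roll: Furniture, fixed, never moves: a folded grey foam sheet in a low carton on the jig's -y side; its top is 134 mm above the bench and its near side starts 0.1 m or so from the jig's centre line.
- taped_parcel: Furniture, fixed, never moves: an open cardboard carton on the jig's +y side, 90 mm high, its raised flap 146 mm.
- multimeter: Bystander: a multimeter lying flat, 150 x 78 x 44 mm; origin under its centre. Leave it alone.
- tip_cleaner: Bystander: a round tin of brass wool, 59 mm across, 36 mm high; origin under its centre. Leave it alone.
- flux_syringe: Bystander: a flux syringe lying flat, 102 mm long, 16 mm high; origin under its centre. Leave it alone.
- tweezers: Bystander: steel tweezers lying flat, 120 x 14 mm, 9 mm high; origin under their centre. Leave them alone.
- etape_roll: Bystander: a roll of black tape lying flat, 62 mm across, 19 mm high; origin under its centre. Leave it alone.
- battery_plug: Bystander: a small two-pin battery connector, 50 x 16 mm, 8 mm high; origin under its centre. Leave it alone.

How it is judged (in metres and radians):
On the way, in this order (a step that is already met when the one before it is completed fails the run):
1. one socket is home in a large bore, upright, and let go, with the iron still in its stand (((horizontal distance between socket_a and bore_a below 0.004 m and z of socket_a in the frame of jig between 0.017 and 0.0245 m and angle between socket_a's own z axis and vertical below 0.2 rad and contact force between socket_a and the fingers below 0.1 N) or (horizontal distance between socket_a and bore_b below 0.004 m and z of socket_a in the frame of jig between 0.017 and 0.0245 m and angle between socket_a's own z axis and vertical below 0.2 rad and contact force between socket_a and the fingers below 0.1 N) or (horizontal distance between socket_b and bore_a below 0.004 m and z of socket_b in the frame of jig between 0.017 and 0.0245 m and angle between socket_b's own z axis and vertical below 0.2 rad and contact force between socket_b and the fingers below 0.1 N) or (horizontal distance between socket_b and bore_b below 0.004 m and z of socket_b in the frame of jig between 0.017 and 0.0245 m and angle between socket_b's own z axis and vertical below 0.2 rad and contact force between socket_b and the fingers below 0.1 N)) and distance between iron_tip and stand_mouth below 0.075 m and angle between iron's own y axis and vertical below 0.45 rad and height (world z) of iron_tip below 0.06 m), for 0.2 s.
2. both sockets are home in the two large bores and let go, with the iron still in its stand (((horizontal distance between socket_a and bore_a below 0.004 m and z of socket_a in the frame of jig between 0.017 and 0.0245 m and angle between each of socket_a, socket_b's own z axis and vertical below 0.2 rad and contact force between each of socket_a, socket_b and the fingers below 0.1 N and horizontal distance between socket_b and bore_b below 0.004 m and z of socket_b in the frame of jig between 0.017 and 0.0245 m) or (horizontal distance between socket_a and bore_b below 0.004 m and z of socket_a in the frame of jig between 0.017 and 0.0245 m and angle between each of socket_a, socket_b's own z axis and vertical below 0.2 rad and contact force between each of socket_a, socket_b and the fingers below 0.1 N and horizontal distance between socket_b and bore_a below 0.004 m and z of socket_b in the frame of jig between 0.017 and 0.0245 m)) and distance between iron_tip and stand_mouth below 0.075 m and angle between iron's own y axis and vertical below 0.45 rad and height (world z) of iron_tip below 0.06 m), for 0.2 s.
3. the iron, held by the fingers, is drawn clear of the stand, the sockets still home (((horizontal distance between socket_a and bore_a below 0.004 m and z of socket_a in the frame of jig between 0.017 and 0.0245 m and angle between each of socket_a, socket_b's own z axis and vertical below 0.2 rad and contact force between each of socket_a, socket_b and the fingers below 0.1 N and horizontal distance between socket_b and bore_b below 0.004 m and z of socket_b in the frame of jig between 0.017 and 0.0245 m) or (horizontal distance between socket_a and bore_b below 0.004 m and z of socket_a in the frame of jig between 0.017 and 0.0245 m and angle between each of socket_a, socket_b's own z axis and vertical below 0.2 rad and contact force between each of socket_a, socket_b and the fingers below 0.1 N and horizontal distance between socket_b and bore_a below 0.004 m and z of socket_b in the frame of jig between 0.017 and 0.0245 m)) and height (world z) of iron_tip above 0.1 m and contact force between iron and the fingers above 2 N and contact force between iron and stand below 0.1 N and contact force between iron and jig below 0.1 N), for 0.1 s.
At the end, for the whole second after the job is handed in: Both sockets home in the large bores (4 mm sideways, 3.5 mm deep, 0.2 rad), let go. Iron at rest in the fingers (over 2 N), touching no stand, jig, socket, foam or carton, handle up, 15 to 45 degrees above level, tip within 30 mm sideways of a socket and 60 to 130 mm above the bench (((horizontal distance between socket_a and bore_a below 0.004 m and z of socket_a in the frame of jig between 0.017 and 0.0245 m and angle between each of socket_a, socket_b's own z axis and vertical below 0.2 rad and contact force between each of socket_a, socket_b and the fingers below 0.1 N and horizontal distance between socket_b and bore_b below 0.004 m and z of socket_b in the frame of jig between 0.017 and 0.0245 m) or (horizontal distance between socket_a and bore_b below 0.004 m and z of socket_a in the frame of jig between 0.017 and 0.0245 m and angle between each of socket_a, socket_b's own z axis and vertical below 0.2 rad and contact force between each of socket_a, socket_b and the fingers below 0.1 N and horizontal distance between socket_b and bore_a below 0.004 m and z of socket_b in the frame of jig between 0.017 and 0.0245 m)) and (horizontal distance between iron_tip and socket_a below 0.03 m or horizontal distance between iron_tip and socket_b below 0.03 m) and z of iron_tip in the frame of jig between 0.06 and 0.13 m and angle between iron's own y axis and vertical between 0.785 and 1.31 rad and linear speed of iron below 0.05 m/s and contact force between iron and the fingers above 2 N and contact force between iron and stand below 0.1 N and contact force between iron and jig below 0.1 N and contact force between iron and socket_a below 0.1 N and contact force between iron and socket_b below 0.1 N and contact force between iron and foam_roll below 0.1 N and contact force between iron and taped_parcel below 0.1 N); the arm keeps its last pose, push and grip.
It fails at once if one of the other loose things on the bench is shifted by more than 40 mm (distance of any of multimeter, tip_cleaner, flux_syringe, tweezers, etape_roll, battery_plug from where it was at the start of the episode above 0.04 m).
It also fails if it takes over 67 s, if anything falls off the work surface, if the arm or the gripper's body presses on something with over 40 N, if the wrist force passes 120 N, or if a joint passes its speed limit or range.

## Working session

There is one attempt and no reset: what is moved stays moved. The work goes in short steps, Python scripts to look and compute and a shell command to move; the robot and the scene stay as the last step left them, time stands still between calls to the robot, and variables do not carry over. Pictures are saved under pics/ and viewed, at most 11 in all, crops included, and the job is handed in when it is done.

```bash
mkdir -p pics; python3 - <<'E'
from rig import observe, optics, job, env
import cv2,numpy as np
s=observe();print(s['time_s'],s['position'],np.round(s['tool_rot'],3).tolist(),env.tcp_to_grasp,s['grip_width'])
for n in("scene","top"):
    d=optics.get_image(n);cv2.imwrite(f"pics/{n}0.png",d["pixels"][:,:,::-1])
    R=cv2.Rodrigues(np.array(d["rvec"]))[0];print(n,-R.T@np.ravel(d["tvec"]),np.round(R,2).tolist(),d["mtx"][0][0])
E
```

```text
0.0 [0.20679827 0.50932826 0.23072091] [[-0.926, 0.376, -0.001], [0.376, 0.926, -0.001], [0.0, -0.001, -1.0]] 0.0187 0.08525941025692393
scene [ 0.10869297 -0.64294997  1.05100673] [[0.87, -0.49, 0.01], [-0.37, -0.68, -0.63], [0.32, 0.55, -0.77]] 419.61731279189576
top [0.41532635 0.01324831 1.2273664 ] [[-0.02, -1.0, 0.0], [-1.0, 0.02, -0.06], [0.06, -0.0, -1.0]] 381.3876501720488
```

View pics/scene0.png

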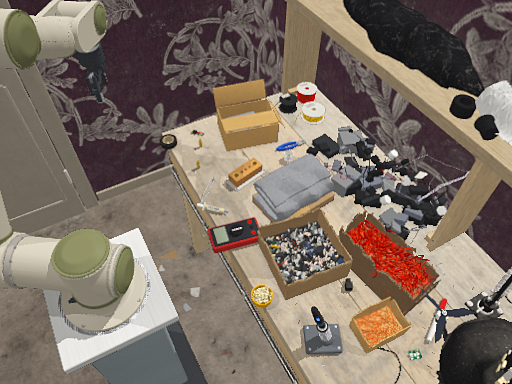

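View pics/top0.png

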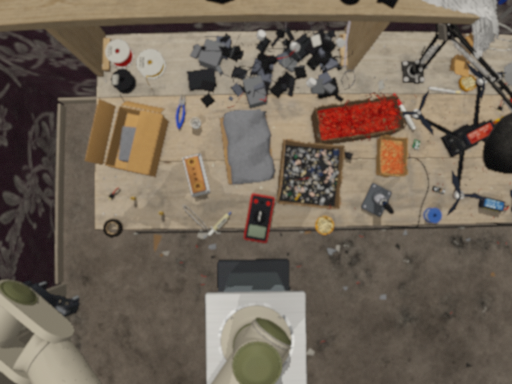

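The scene picture shows the jig at about (243,172), the sockets near (197,165) and (197,143), and the iron's stand at (322,335). In the top picture the jig is at (195,175), the sockets near (161,216) and (137,202), and the stand at (378,200). I need enlarged crops.

```bash
cat > h.py <<'E'
import cv2,numpy as np
from rig import observe,optics,env
def cam(n):
    d=optics.get_image(n);d['R']=cv2.Rodrigues(np.array(d['rvec'],float))[0];d['K']=np.array(d['mtx'],float);d['D']=np.array(d['dist_coeffs'],float)
    d['C']=-d['R'].T@np.ravel(d['tvec']);d['bgr']=np.ascontiguousarray(d['pixels'][:,:,::-1]);return d
def ray(d,uv):
    p=cv2.undistortPoints(np.array([[uv]],float),d['K'],d['D']).ravel();v=d['R'].T@np.array([p[0],p[1],1]);return v/np.linalg.norm(v)
def plane(d,uv,z):
    v=ray(d,uv);return d['C']+v*(z-d['C'][2])/v[2]
def tri(d1,u1,d2,u2):
    a,b=ray(d1,u1),ray(d2,u2);s=np.linalg.lstsq(np.c_[a,-b],d2['C']-d1['C'],rcond=None)[0]
    p,q=d1['C']+a*s[0],d2['C']+b*s[1];return (p+q)/2,np.linalg.norm(p-q)
def proj(d,P):
    return cv2.projectPoints(np.atleast_2d(np.array(P,float)),np.array(d['rvec'],float),np.array(d['tvec'],float),d['K'],d['D'])[0].reshape(-1,2)
def crop(d,x,y,w,h,k):
    return cv2.resize(d['bgr'][y:y+h,x:x+w],None,fx=k,fy=k,interpolation=cv2.INTER_CUBIC)
E
python3 - <<'E'
from h import *
t=cam("top");s=cam("scene")
im=np.vstack([np.hstack([crop(t,95,145,133,95,3)[:,:399],crop(s,160,120,133,95,3)]),np.hstack([crop(t,345,165,66,50,6)[:300,:396],crop(s,290,290,67,70,6)[:300,:402]])][:1]+[np.hstack([crop(t,345,165,66,50,6)[:300,:396],crop(s,290,300,67,50,6)[:300,:402]])])
cv2.imwrite("pics/c1.png",im);print(im.shape)
E
```

```text
(585, 798, 3)
```

View pics/c1.png

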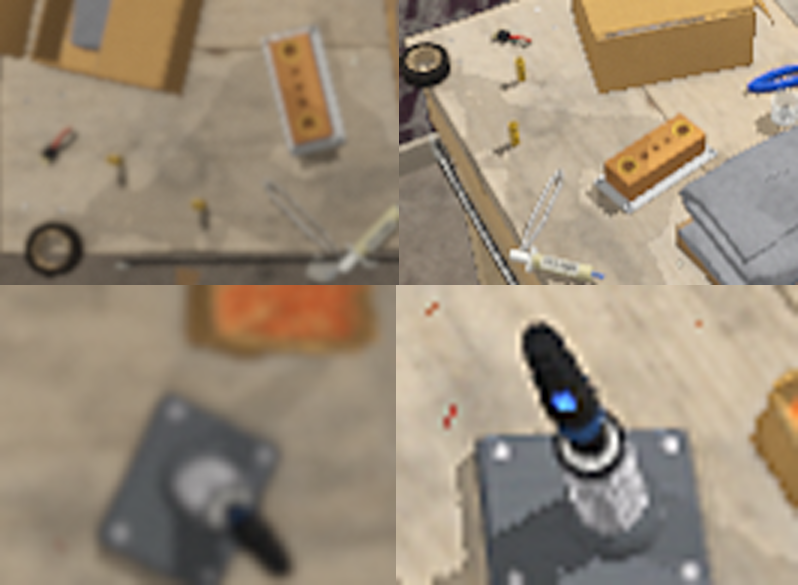

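Jig bores: top view (191.3,161.3) and (197.7,185.7), scene view (254.7,163) and (236,174.7). Sockets: top view (133.5,199) and (161.5,213), scene view (200,143) and (198,164). The iron leans up out of the sleeve, handle dark with a blue band; in the top view its end is at about (391,212).

```bash
cat > m.py <<'E'
from h import *
def wc(w,x0,y0):
    yy,xx=np.mgrid[:w.shape[0],:w.shape[1]];return np.array([(w*xx).sum()/w.sum()+x0,(w*yy).sum()/w.sum()+y0])
def socket(d,u,r=5):
    x,y=int(u[0]),int(u[1]);p=d['bgr'][y-r:y+r+1,x-r:x+r+1].astype(float)
    w=p[:,:,2]-p[:,:,0];w=np.clip(w-np.median(w)-25,0,None);return wc(w,x-r,y-r)
def bore(d,u,r=3):
    x,y=int(round(u[0])),int(round(u[1]));p=d['bgr'][y-r:y+r+1,x-r:x+r+1].astype(float).sum(2)
    w=np.clip(np.median(p)-p-20,0,None);return wc(w,x-r,y-r)
def jig(d,u):
    h=cv2.cvtColor(d['bgr'],cv2.COLOR_BGR2HSV);m=cv2.inRange(h,(5,110,90),(20,255,255))
    cs=cv2.findContours(m,cv2.RETR_EXTERNAL,2)[0];c=[c for c in cs if cv2.pointPolygonTest(c,u,True)>-3 and cv2.contourArea(c)>50]
    return cv2.minAreaRect(c[0]) if c else None
E
python3 - <<'E'
from m import *
np.set_printoptions(precision=4,suppress=True)
t=cam("top");s=cam("scene")
for a,b in(((133.5,199),(200,143)),((161.5,213),(198,164))):
    a,b=socket(t,a),socket(s,b);print("sock",a,b,tri(t,a,s,b),plane(t,a,.018),plane(s,b,.016))
for a,b in(((191.3,161.3),(254.7,163)),((197.7,185.7),(236,174.7))):
    a,b=bore(t,a),bore(s,b);print("bore",a,b,tri(t,a,s,b),plane(t,a,.035),plane(s,b,.035))
r=jig(t,(195,175));print(r)
if r: 
    P=[plane(t,p,.035)[:2] for p in cv2.boxPoints(r)];print(np.array(P),np.mean(P,0),np.linalg.norm(P[0]-P[1]),np.linalg.norm(P[1]-P[2]))
# iron masks
for d,(x,y,w,h),n in((t,(375,190,25,30),'t'),(s,(305,300,25,35),'s')):
    p=d['bgr'][y:y+h,x:x+w].max(2);print(n)
    for row in p: print(' '.join(f'{v:3d}' for v in row))
E
```

```text
sock [132.3957 197.6835] [200.1371 142.1126] (array([0.46  , 0.3881, 0.0163]), np.float64(0.0022279506391506576)) [0.4589 0.388  0.018 ] [0.4611 0.3878 0.016 ]
sock [160.6104 212.5844] [198.062  163.6798] (array([0.4114, 0.297 , 0.0154]), np.float64(0.0025651415331460147)) [0.4103 0.297  0.018 ] [0.4124 0.2958 0.016 ]
bore [191.0566 161.2071] [254.1895 162.8674] (array([0.5721, 0.1962, 0.0317]), np.float64(0.0021137450879661086)) [0.5707 0.1961 0.035 ] [0.5716 0.1931 0.035 ]
bore [197.2153 185.4386] [236.0187 174.861 ] (array([0.4947, 0.1772, 0.0322]), np.float64(0.0015380200902021166)) [0.4938 0.1771 0.035 ] [0.4944 0.1746 0.035 ]
((194.94119262695312, 174.26470947265625), (34.440059661865234, 12.854386329650879), 75.96376037597656)
[[0.5777 0.2168]
 [0.5869 0.1773]
 [0.481  0.1516]
 [0.4718 0.1909]] [0.5293 0.1841] 0.040597050908924244 0.10898993611890594
t
 87  86  84  83  82  82  80  78  78  79  80  82  91 104 114 124 137 145 150 152 151 151 150 151 152
 84  85  82  82  83  85  83  80  79  78  77  76  83  93 102 111 125 142 151 152 152 151 150 152 152
 82  85  87  87  89  91  88 
[... 5573 characters left out ...]

122 174 226 186 119 125 127 126 125 128 130  92  34 187 175 131  90  91  83 173 230 140  47 172 191
122 121 120 127 123 125 126 125 126 127 129 132  48  90 183 194 176 200 176 216 183  26  94 211 224
121 125 122 122 123 124 126 123 123 123 125 128 101  51  38 128 180 221 191  93  11  67 159 216 214
119 126 126 126 125 127 125 127 127 127 126 126 120 131  82  18  44  16  20  23  64 168 190 213 202
119 126 126 126 126 124 123 126 125 125 127 122 126 157 156 106  78  82  82  90 119 214 165 170 206
114 127 123 123 124 123 124 124 124 124 123 125 123 111 176 158 133 136 150 145 146 183 164 180 199
114 130 125 123 127 125 127 125 126 128 127 129 125  82 208 135 125 123 150 143 174 137 194 172 180
```

```bash
python3 - <<'E'
from m import *
np.set_printoptions(precision=4,suppress=True)
t=cam("top");s=cam("scene")
def axis(d,x,y,w,h,thr):
    p=d['bgr'][y:y+h,x:x+w].max(2);m=(p<thr).astype(np.uint8)
    n,l,st,c=cv2.connectedComponentsWithStats(m);i=1+np.argmax(st[1:,4]);ys,xs=np.where(l==i);P=np.c_[xs+x,ys+y].astype(np.float32)
    v=cv2.fitLine(P,2,0,.01,.01).ravel();k=(P-v[2:])@v[:2];return v[2:],v[:2],k.min(),k.max(),len(P)
a=axis(t,380,203,20,13,48);b=axis(s,308,303,18,16,60);print(a,b)
N=[]
for d,q in((t,a),(s,b)):
    N.append(np.cross(ray(d,q[0]-3*q[1]),ray(d,q[0]+3*q[1])))
D=np.cross(*N);D/=np.linalg.norm(D);D*=np.sign(D[2])
A=np.array([N[0],N[1],[0,0,1]])
for z in(.095,.15,.19): print(z,np.linalg.solve(A,[N[0]@t['C'],N[1]@s['C'],z]))
print("dir",D,np.degrees(np.arccos(D[2])),np.degrees(np.arctan2(D[1],D[0])))
print("mouth",plane(s,(321.5,324.5),.095))
# base corner screws top (crop coords /6)
for q in((174,410-285),(265,455-285),(120,533-285)): print(plane(t,(345+q[0]/6,165+q[1]/6),.016))
for q in((503,453-285),(670,444-285),(690,571-285)): print(plane(s,(290+(q[0]-396)/6,300+q[1]/6),.016))
# carton/foam corners
for q in((157,175),(166,105)):print('carton',plane(t,q,.09))
for q in((232,185),(222,110)):print('foam',plane(t,q,.134))
E
```

```text
(array([387.3333, 207.2857], dtype=float32), array([0.6982, 0.7159], dtype=float32), np.float32(-4.679593), np.float32(5.9350553), 42) (array([315.7294, 312.8   ], dtype=float32), array([0.6036, 0.7973], dtype=float32), np.float32(-6.8753214), np.float32(7.930842), 85)
0.095 [ 0.4383 -0.3779  0.095 ]
0.15 [ 0.4184 -0.3768  0.15  ]
0.19 [ 0.4039 -0.376   0.19  ]
dir [-0.3407  0.0197  0.94  ] 19.956639493159656 176.68410217998215
mouth [ 0.4328 -0.388   0.095 ]
[ 0.4852 -0.387   0.016 ]
[ 0.4603 -0.436   0.016 ]
[ 0.42   -0.3554  0.016 ]
[ 0.424  -0.3576  0.016 ]
[ 0.4881 -0.389   0.016 ]
[ 0.4638 -0.4371  0.016 ]
carton [0.5235 0.2909 0.09  ]
carton [0.7378 0.2642 0.09  ]
foam [0.4871 0.0633 0.134 ]
foam [0.7069 0.09   0.134 ]
```

```bash
cat > go.py <<'E'
import sys
from h import *
np.set_printoptions(precision=4,suppress=True)
s=observe();R=np.array(s['tool_rot']);p=np.array(s['position'])
print("t",s['time_s'],"p",p,"w",round(s['grip_width'],4),"gf",s['gripper_force'],"F",np.array(s['ft_force']),"q",np.round(s['q'],1))
print("x",R[:,0],"y",R[:,1],"z",R[:,2])
a=list(map(float,sys.argv[1:]))
for i in range(0,len(a),3): print("to",a[i:i+3],"tool shift",R.T@(np.array(a[i:i+3])-p))
E
python3 go.py .460 .388 .10 .4115 .297 .10 .571 .195 .10
```

```text
t 0.4 p [0.2069 0.5095 0.2312] w 0.0855 gf 0.0 F [-0.0829 -0.8021  0.6778] q [ 55.6  21.8  74.3   0.   83.9 -12.3]
x [-0.9265  0.3763  0.0001] y [ 0.3763  0.9265 -0.0002] z [-0.0001 -0.0002 -1.    ]
to [0.46, 0.388, 0.1] tool shift [-0.2802 -0.0173  0.1312]
to [0.4115, 0.297, 0.1] tool shift [-0.2695 -0.1199  0.1312]
to [0.571, 0.195, 0.1] tool shift [-0.4557 -0.1544  0.1312]
```

```bash
python3 -m jog '[[0,0,0,-0.04,-0.0025,0.019,60],[0,0,0,-0.04,-0.0025,0.019,60],[0,0,0,-0.04,-0.0025,0.019,60],[0,0,0,-0.04,-0.0025,0.019,60],[0,0,0,-0.04,-0.0025,0.019,60],[0,0,0,-0.04,-0.0025,0.018,60],[0,0,0,-0.04,-0.0025,0.018,60],[0,0,0,0,0,0,60]]' 30
python3 go.py .460 .388 .012 
python3 - <<'E'
from h import *
t=cam("top");s=cam("scene")
im=np.hstack([crop(t,105,170,66,60,6),crop(s,165,110,66,60,6)]);cv2.imwrite("pics/c2.png",im)
for p in([.46,.388,.016],[.46,.388,.1]):print(proj(t,p),proj(s,p))
E
```

```text
time_s: 1.4
position: [0.4614, 0.3864, 0.0987]
tool_rot: [[-0.925, 0.379, -0.002], [0.379, 0.925, -0.001], [0.001, -0.002, -1.0]]
ft_force: [-0.3, 0.0, 0.0]
grip_width: 0.0514
gripper_force: 0.0
t 1.4 p [0.4614 0.3864 0.0987] w 0.0514 gf 0.0 F [-0.3138  0.0043  0.0264] q [ 28.7  33.8  76.8  -0.   69.5 -39. ]
x [-0.9253  0.3793  0.0013] y [ 0.3793  0.9253 -0.002 ] z [-0.0019 -0.0013 -1.    ]
to [0.46, 0.388, 0.012] tool shift [0.0018 0.0012 0.0867]
[[132.59893495 197.36214413]] [[199.84196916 142.18012046]]
[[124.04418568 196.44230502]] [[197.46252774 124.16035833]]
```

View pics/c2.png

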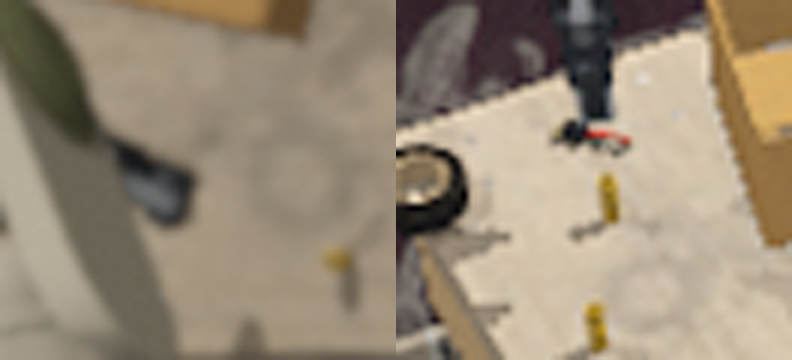

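The picture shows the gripper straight above the far socket (scene crop finger at about (198,129) px, socket at (200,142)); the battery plug and tape are clear of it. Descend and grip.

```bash
python3 -m jog '[[0,0,0,0.001,0.001,0.03,50],[0,0,0,0.001,0,0.03,50],[0,0,0,0,0,0.02,50],[0,0,0,0,0,0.0065,50],[0,0,0,0,0,0,0],[0,0,0,0,0,0,0],[0,0,0,0,0,0,0],[0,0,0,0,0,0,0],[0,0,0,0,0,0,0]]' 30
python3 go.py
```

```text
time_s: 2.62
position: [0.4588, 0.3901, 0.0149]
tool_rot: [[-0.926, 0.376, 0.002], [0.376, 0.926, 0.001], [-0.001, 0.002, -1.0]]
ft_force: [-0.5, 1.6, 6.6]
grip_width: 0.0104
gripper_force: 29.6
t 2.625 p [0.4588 0.3901 0.0149] w 0.0104 gf 29.597492516040802 F [-0.5208  1.5899  6.6259] q [ 29.1  39.8  81.5   0.   58.6 -38.8]
x [-0.9265  0.3763 -0.0011] y [0.3763 0.9265 0.0018] z [ 0.0017  0.0013 -1.    ]
```

```bash
python3 -m jog '[[0,0,0,0,0,-0.03,0],[0,0,0,0,0,-0.03,0],[0,0,0,0,0,-0.025,0],[0,0,0,0,0,0,0]]'
python3 go.py .571 .195 .1
```

```text
time_s: 3.12
position: [0.459, 0.39, 0.1005]
tool_rot: [[-0.926, 0.376, 0.003], [0.376, 0.926, 0.002], [-0.002, 0.003, -1.0]]
ft_force: [-0.9, 0.6, 0.4]
grip_width: 0.0106
gripper_force: 29.3
t 3.125 p [0.459  0.39   0.1005] w 0.0106 gf 29.293367564678192 F [-0.9427  0.586   0.3868] q [ 29.1  33.6  76.9  -0.   69.3 -38.8]
x [-0.9265  0.3764 -0.0025] y [0.3763 0.9265 0.0029] z [ 0.0034  0.0017 -1.    ]
to [0.571, 0.195, 0.1] tool shift [-0.1771 -0.1385  0.0006]
```

```bash
python3 - <<'E'
from h import *
t=cam("top");s=cam("scene")
im=np.hstack([crop(t,105,170,66,60,6),crop(s,165,95,66,60,6)]);cv2.imwrite("pics/c3.png",im)
E
```

```text
(no output)
```

View pics/c3.png

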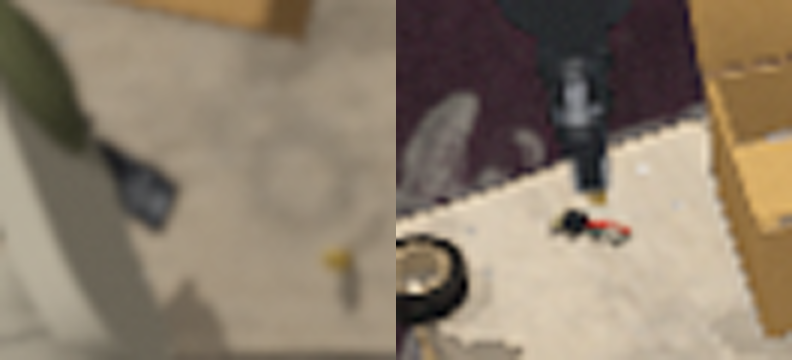

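The gripped socket's yellow end shows just below the fingers (scene about (198.5,128)), so the grasp holds. I'll go round the carton corner to the far bore.

```bash
python3 -m jog '[[0,0,0,-0.015,-0.036,0,0],[0,0,0,-0.015,-0.036,0,0],[0,0,0,-0.015,-0.036,0,0],[0,0,0,-0.015,-0.036,0,0],[0,0,0,-0.014,-0.036,0,0],[0,0,0,-0.035,0.014,0,0],[0,0,0,-0.035,0.014,0,0],[0,0,0,-0.034,0.014,0,0],[0,0,0,0,0,0,0],[0,0,0,0,0,0,0]]'
python3 go.py .571 .195 .06 
```

```text
time_s: 4.47
position: [0.5701, 0.1948, 0.0976]
tool_rot: [[-0.927, 0.376, -0.003], [0.376, 0.927, -0.0], [0.003, -0.001, -1.0]]
ft_force: [-1.0, -0.7, -0.3]
grip_width: 0.0103
gripper_force: 29.4
t 4.475 p [0.5701 0.1948 0.0976] w 0.0103 gf 29.370809197425842 F [-1.0337 -0.7466 -0.3473] q [  7.6  34.   76.8   0.   69.4 -60.3]
x [-0.9265  0.3762  0.0025] y [ 0.3762  0.9265 -0.0014] z [-0.0028 -0.0004 -1.    ]
to [0.571, 0.195, 0.06] tool shift [-0.0008  0.0006  0.0376]
```

```bash
python3 - <<'E'
from m import *
np.set_printoptions(precision=4,suppress=True)
t=cam("top");s=cam("scene")
p=observe()['position'];b=np.array(p)-[0,0,.010]
print('pred',proj(s,b),proj(t,b), 'bore scene', proj(s,[.571,.195,.035]))
im=np.hstack([crop(t,160,135,66,60,6),crop(s,222,125,66,60,6)]);cv2.imwrite("pics/c4.png",im)
for c,(u,v,w,h) in((s,(236,125,36,45)),):
    h_=cv2.cvtColor(c['bgr'],cv2.COLOR_BGR2HSV)[v:v+h,u:u+w];m=cv2.inRange(h_,(18,120,90),(35,255,255));ys,xs=np.nonzero(m);print(np.c_[xs+u,ys+v].tolist())
E
```

```text
pred [[253.5785 151.2698]] [[188.7297 159.1328]] bore scene [[253.7656 162.5553]]
[[236, 125], [237, 125], [238, 125], [239, 125], [240, 125], [241, 125], [242, 125], [243, 125], [244, 125], [245, 125], [246, 125], [263, 125], [264, 125], [265, 125], [266, 125], [267, 125], [268, 125], [269, 125], [270, 125], [271, 125], [236, 126], [237, 126], [238, 126], [239, 126], [240, 126], [241, 126], [242, 126], [243, 126], [244, 126], [245, 126], [246, 126], [247, 126], [262, 126], [263, 126], [264, 126], [265, 126], [266, 126], [267, 126], [270, 126], [271, 126], [236, 127], [237, 127], [238, 127], [239, 127], [240, 127], [241, 127], [242, 127], [243, 127], [244, 127], [245, 127], [246, 127], [268, 127], [269, 127], [270, 127], [236, 128], [237, 128], [238, 128], [239, 128], [240, 128], [262, 128], [270, 128], [271, 128], [261, 129], [262, 129], [263, 129], [266, 129], [244, 130], [245, 130], [246, 130], [247, 130], [262, 130], [238, 131], [239, 131], [240, 131], [242, 131], [264, 131], [265, 131], [237, 132], [243, 132], [245, 132], [264, 132], [265, 132], [269, 132], [271, 132], [236, 133
[... 850 characters left out ...]
42], [262, 142], [236, 143], [240, 143], [241, 143], [242, 143], [243, 143], [242, 144], [244, 144], [248, 144], [237, 145], [238, 145], [247, 145], [249, 145], [237, 146], [238, 146], [239, 146], [241, 146], [246, 146], [248, 146], [249, 146], [238, 147], [239, 147], [242, 147], [243, 147], [254, 152], [255, 152], [254, 153], [255, 153], [252, 160], [253, 160], [254, 160], [255, 160], [251, 161], [252, 161], [253, 161], [254, 161], [255, 161], [256, 161], [257, 161], [251, 162], [252, 162], [256, 162], [257, 162], [251, 163], [252, 163], [257, 163], [251, 164], [252, 164], [253, 164], [255, 164], [256, 164], [257, 164], [252, 165], [253, 165], [254, 165], [255, 165], [256, 165], [254, 166]]
```

View pics/c4.png

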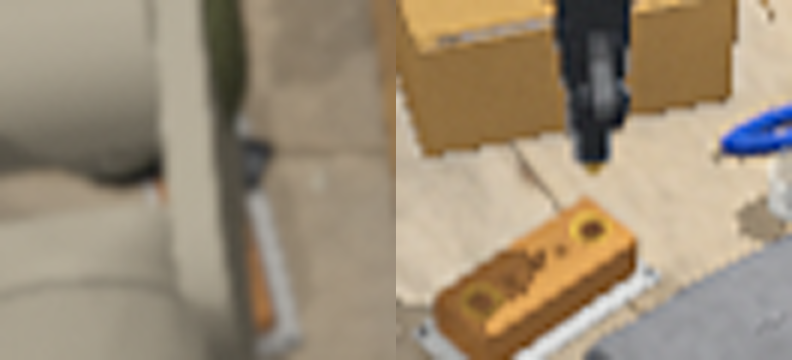

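Scene crop: the ring of the far bore is centred at (254,163), the socket's end shows at (254.5,152.5) straight above it. I'll lower to just above the mouth and measure again.

```bash
python3 -m jog '[[0,0,0,0,0,0.02,0],[0,0,0,0,0,0.02,0],[0,0,0,0,0,0.002,0],[0,0,0,0,0,0,0]]'
python3 go.py .571 .195 .036
python3 - <<'E'
from m import *
s=cam("scene");p=np.array(observe()['position'])
for dz in(0,-.005,-.01,-.0145):print(dz,proj(s,p+[0,0,dz]))
print(proj(s,[.571,.195,.035]))
h=cv2.cvtColor(s['bgr'],cv2.COLOR_BGR2HSV)
for v in range(150,170):print(v,' '.join('%3d/%3d/%3d'%tuple(h[v,u]) for u in range(248,262)))
E
```

```text
time_s: 5.08
position: [0.5712, 0.195, 0.0575]
tool_rot: [[-0.927, 0.376, 0.001], [0.376, 0.927, 0.0], [-0.001, 0.0, -1.0]]
ft_force: [0.0, 0.1, -1.2]
grip_width: 0.0104
gripper_force: 29.4
t 5.075 p [0.5712 0.195  0.0575] w 0.0104 gf 29.3709397315979 F [ 0.0093  0.0927 -1.1759] q [  7.6  36.7  79.1  -0.   64.1 -60.3]
x [-0.9266  0.3761 -0.0005] y [0.3761 0.9266 0.0003] z [ 0.0006  0.0001 -1.    ]
to [0.571, 0.195, 0.036] tool shift [ 0.0003 -0.0001  0.0215]
0 [[253.92361928 157.7513353 ]]
-0.005 [[253.91934773 158.8096342 ]]
-0.01 [[253.91510309 159.86207349]]
-0.0145 [[253.91130571 160.80429759]]
[[253.76561154 162.55531534]]
150  18/ 58/210  18/ 55/215  18/ 56/201  16/ 67/107 116/ 37/ 55 114/ 32/ 80 114/ 34/ 76 105/ 14/112 105/ 12/130 108/ 10/134 110/ 15/102 113/ 46/ 66  11/ 36/ 99  18/ 59/196
151  18/ 57/211  19/ 56/215  18/ 59/186  14/ 58/ 92 111/ 64/ 40 107/ 29/ 61 111/ 29/ 62 111/ 18/ 98  98/  9/110 108/ 11/111 120/ 14/ 92 108/ 48/ 53 150/ 10/ 53  18/ 67/199
152  17/ 51/210  18/ 55/217  18/ 57/188  16/ 56/ 95 107/ 60/ 38  99/ 37/ 48 114/ 28/ 46 113/ 16/ 65 110/ 10/ 74  90/ 10/
[... 2275 characters left out ...]
  15/184/155
166  15/159/128  15/165/130  15/160/151  15/159/151  15/160/145  17/157/210  18/155/230  17/153/230  17/150/231  16/154/215  16/159/197  16/160/182  15/161/155  15/192/118
167  14/158/137  15/162/131  15/162/148  15/163/147  14/160/143  16/151/219  17/152/230  17/151/230  17/150/234  16/156/211  15/161/163  14/159/125  13/164/115  15/190/106
168  15/160/150  15/162/148  15/157/149  16/159/200  16/156/204  17/151/226  17/153/232  17/153/218  16/158/202  15/161/173  15/164/131  14/160/124  14/166/123  14/192/106
169  15/163/152  15/163/152  15/155/148  17/153/225  17/151/234  17/151/235  17/154/220  15/162/175  15/165/130  14/159/120  14/159/125  15/163/125  14/173/124  15/211/109
```

```bash
python3 -m jog '[[0,0,0,0.0005,0,0.006,0],[0,0,0,0,0,0.004,0],[0,0,0,0,0,0.002,0],[0,0,0,0,0,0,0]]'
python3 go.py .571 .195 .04
```

```text
time_s: 5.62
position: [0.5704, 0.1951, 0.0444]
tool_rot: [[-0.927, 0.376, -0.001], [0.376, 0.927, -0.0], [0.001, -0.001, -1.0]]
ft_force: [-1.7, 0.9, -1.8]
grip_width: 0.0103
gripper_force: 29.4
t 5.625 p [0.5704 0.1951 0.0444] w 0.0103 gf 29.44733887910843 F [-1.6617  0.8721 -1.8048] q [  7.6  37.6  79.9   0.   62.6 -60.3]
x [-0.9265  0.3763  0.0012] y [ 0.3763  0.9265 -0.0005] z [-0.0013 -0.     -1.    ]
to [0.571, 0.195, 0.04] tool shift [-0.0006  0.0002  0.0044]
```

```bash
python3 -m jog '[[0,0,0,-0.0003,0,0.003,0],[0,0,0,0,0,0.003,0],[0,0,0,0,0,0,0]]'
python3 go.py .571 .195 .04
```

```text
time_s: 6.0
position: [0.5705, 0.1951, 0.0383]
tool_rot: [[-0.927, 0.376, -0.002], [0.376, 0.927, 0.0], [0.002, -0.001, -1.0]]
ft_force: [-3.9, 1.2, -1.9]
grip_width: 0.0103
gripper_force: 29.4
t 6.0 p [0.5705 0.1951 0.0383] w 0.0103 gf 29.43923592567444 F [-3.8822  1.2092 -1.8866] q [  7.6  38.1  80.1   0.   61.8 -60.3]
x [-0.9265  0.3762  0.0016] y [ 0.3762  0.9265 -0.0005] z [-0.0017  0.0001 -1.    ]
to [0.571, 0.195, 0.04] tool shift [-0.0005  0.0001 -0.0017]
```

```bash
python3 -m jog '[[0,0,0,0,0,0,40],[0,0,0,0,0,0,40],[0,0,0,0,0,0,40],[0,0,0,0,0,-0.03,40],[0,0,0,0,0,-0.05,40],[0,0,0,0,0,0,40]]'
python3 go.py .4115 .297 .10 .494 .176 .06
python3 - <<'E'
from m import *
np.set_printoptions(precision=4,suppress=True)
s=cam("scene");print(socket(s,(254,160),6))
h=cv2.cvtColor(s['bgr'],cv2.COLOR_BGR2HSV)
print([[int(c.max()-c.min()) for c in []]])
for P in([.571,.195,.053],[.571,.195,.085]):print(proj(s,P))
for v in range(148,168):print(v,' '.join('%3d/%3d/%3d'%tuple(h[v,u]) for u in range(248,260)))
E
```

```text
time_s: 6.75
position: [0.5731, 0.1951, 0.1228]
tool_rot: [[-0.926, 0.376, 0.008], [0.376, 0.927, 0.001], [-0.007, 0.004, -1.0]]
ft_force: [-0.1, 0.2, 0.1]
grip_width: 0.0342
gripper_force: 0.0
t 6.75 p [0.5731 0.1951 0.1228] w 0.0342 gf 0.0 F [-0.0731  0.1952  0.0651] q [  7.6  32.4  75.   -0.   72.1 -60.3]
x [-0.9265  0.3763 -0.0073] y [0.3762 0.9265 0.004 ] z [ 0.0082  0.001  -1.    ]
to [0.4115, 0.297, 0.1] tool shift [0.1882 0.0335 0.0215]
to [0.494, 0.176, 0.06] tool shift [ 0.0665 -0.0477  0.0621]
[254.5125 163.06  ]
[[]]
[[253.7794 158.7925]]
[[253.8047 151.914 ]]
148  18/ 44/197  18/ 45/198  18/ 44/201  18/ 49/209  19/ 44/186  16/ 21/136  15/ 13/ 81  18/ 49/115  19/ 49/126  18/ 43/132  17/ 42/156  18/ 53/199
149  17/ 51/204  17/ 53/203  18/ 51/204  18/ 52/212  18/ 53/213  17/ 46/199  18/ 57/189  18/ 58/201  18/ 55/203  18/ 52/205  17/ 55/209  17/ 56/214
150  18/ 59/209  18/ 54/207  17/ 53/207  18/ 52/212  18/ 54/217  18/ 54/218  19/ 54/220  18/ 57/218  19/ 55/218  18/ 55/219  18/ 57/219  18/ 58/215
151  19/ 57/210  19/ 55/208  17/ 52/209  17/ 53/212  18/ 55/213  17/ 55/215  
[... 1738 characters left out ...]
  21/169/213  18/168/165  21/168/150  22/177/151  22/161/130  19/171/151  20/168/202  17/165/203  16/166/212
164  17/153/211  15/157/190  14/162/143  20/172/160  19/171/140  21/163/138  23/181/145  23/154/139  21/167/185  18/161/206  16/158/206  16/158/206
165  16/155/204  15/154/172  15/160/145  15/162/140  16/164/143  18/162/176  19/164/200  18/157/205  19/156/222  17/153/223  17/150/222  17/152/225
166  16/163/182  15/161/154  15/159/162  16/157/192  16/158/195  17/154/213  18/156/229  17/153/231  17/149/232  17/151/233  17/155/219  16/158/202
167  16/161/188  16/160/164  16/157/197  17/155/221  17/153/226  17/151/227  17/151/229  17/152/231  17/149/234  17/155/221  15/162/175  14/162/126
```

The socket is home: its top shows at row 158–159, which matches the predicted 158.8 for a top 53 mm high. Now socket 2.

```bash
python3 -m jog '[[0,0,0,0.038,0.0067,0,50],[0,0,0,0.038,0.0067,0,50],[0,0,0,0.038,0.0067,0,50],[0,0,0,0.038,0.0067,0.01,50],[0,0,0,0.036,0.0067,0.01,50],[0,0,0,0,0,0,50],[0,0,0,0,0,0,50]]'
python3 go.py .4115 .297 .012
python3 - <<'E'
from m import *
np.set_printoptions(precision=4,suppress=True)
s=cam("scene");b=socket(s,(198,164));print(b,plane(s,b,.016))
t=cam("top");b=socket(t,(161.5,213));print(b,plane(t,b,.018))
E
```

```text
time_s: 7.68
position: [0.4101, 0.2965, 0.0985]
tool_rot: [[-0.926, 0.376, -0.0], [0.376, 0.926, -0.0], [-0.0, -0.0, -1.0]]
ft_force: [0.2, 0.0, -0.6]
grip_width: 0.0428
gripper_force: 0.0
t 7.675 p [0.4101 0.2965 0.0985] w 0.0428 gf 0.0 F [ 0.1797  0.0202 -0.5923] q [ 22.4  25.7  92.8  -0.   61.5 -45.4]
x [-0.9265  0.3763 -0.    ] y [ 0.3763  0.9265 -0.0003] z [-0.0001 -0.0003 -1.    ]
to [0.4115, 0.297, 0.012] tool shift [-0.0011  0.0011  0.0865]
[198.0139 163.5786] [0.4124 0.2963 0.016 ]
[160.9677 211.6774] [0.4131 0.2958 0.018 ]
```

```bash
python3 -m jog '[[0,0,0,-0.0015,0,0.03,50],[0,0,0,0,0,0.03,50],[0,0,0,0,0,0.018,50],[0,0,0,0,0,0.006,50],[0,0,0,0,0,0,0],[0,0,0,0,0,0,0],[0,0,0,0,0,0,0],[0,0,0,0,0,0,0],[0,0,0,0,0,0,0]]' 30
python3 go.py
python3 -m jog '[[0,0,0,0,0,-0.03,0],[0,0,0,0,0,-0.03,0],[0,0,0,0,0,-0.025,0],[0,0,0,0,0,0,0]]'
python3 go.py .494 .176 .06
```

```text
time_s: 8.9
position: [0.4114, 0.2963, 0.0154]
tool_rot: [[-0.927, 0.376, 0.001], [0.376, 0.927, 0.0], [-0.001, 0.001, -1.0]]
ft_force: [0.4, -0.2, 5.5]
grip_width: 0.0104
gripper_force: 29.8
t 8.9 p [0.4114 0.2963 0.0154] w 0.0104 gf 29.763736724853516 F [ 0.3532 -0.1883  5.4837] q [ 22.4  33.2  97.5  -0.   49.2 -45.5]
x [-0.9265  0.3762 -0.0011] y [0.3762 0.9265 0.001 ] z [ 0.0014  0.0005 -1.    ]
time_s: 9.4
position: [0.4114, 0.2964, 0.1011]
tool_rot: [[-0.927, 0.376, 0.003], [0.376, 0.927, 0.001], [-0.002, 0.002, -1.0]]
ft_force: [0.7, 0.0, -0.6]
grip_width: 0.0106
gripper_force: 29.4
t 9.4 p [0.4114 0.2964 0.1011] w 0.0106 gf 29.388074576854706 F [ 0.6783  0.0177 -0.5708] q [ 22.4  25.5  92.6   0.   61.7 -45.5]
x [-0.9265  0.3762 -0.0022] y [0.3762 0.9265 0.0023] z [ 0.0029  0.0013 -1.    ]
to [0.494, 0.176, 0.06] tool shift [-0.1217 -0.0806  0.0412]
```

```bash
python3 -m jog '[[0,0,0,-0.0305,-0.02,0,0],[0,0,0,-0.0305,-0.02,0,0],[0,0,0,-0.0305,-0.02,0,0],[0,0,0,-0.0302,-0.0204,0.01,0],[0,0,0,0,0,0.02,0],[0,0,0,0,0,0.012,0],[0,0,0,0,0,0,0],[0,0,0,0,0,0,0]]'
python3 go.py .4937 .1763 .040
python3 - <<'E'
from m import *
s=cam("scene");p=np.array(observe()['position'])
for dz in(0,-.01,-.0145):print(dz,proj(s,p+[0,0,dz]))
print(proj(s,[.4937,.1763,.035]))
h=cv2.cvtColor(s['bgr'],cv2.COLOR_BGR2HSV)
for v in range(165,182):print(v,' '.join('%3d/%3d/%3d'%tuple(h[v,u]) for u in range(229,244)))
E
```

```text
time_s: 10.4
position: [0.4934, 0.1762, 0.0581]
tool_rot: [[-0.927, 0.376, 0.0], [0.376, 0.927, 0.0], [-0.0, 0.0, -1.0]]
ft_force: [0.1, 0.8, 0.3]
grip_width: 0.0109
gripper_force: 29.4
t 10.4 p [0.4934 0.1762 0.0581] w 0.0109 gf 29.394872188568115 F [0.053  0.7961 0.2877] q [  6.7  30.5  92.5   0.   57.  -61.2]
x [-0.9268  0.3757 -0.0004] y [0.3757 0.9268 0.0002] z [ 0.0004  0.0001 -1.    ]
to [0.4937, 0.1763, 0.04] tool shift [-0.0002  0.0002  0.0181]
0 [[235.34165287 169.77076262]]
-0.01 [[235.43913265 171.86911188]]
-0.0145 [[235.48265312 172.80558033]]
[[235.59513586 174.58433099]]
165  18/ 51/210  19/ 47/216  17/ 49/219  15/ 58/131 106/ 78/ 36 120/ 21/ 36  98/ 15/ 68 100/ 10/ 73 120/ 17/ 74 108/ 23/ 55 106/ 76/ 37   8/ 41/ 68  16/122/209  16/151/211  16/165/203
166  17/ 49/209  19/ 50/213  18/ 49/217  16/ 60/132 103/ 82/ 28 108/ 36/ 35 100/ 26/ 58 120/ 12/ 63 113/ 16/ 64 109/ 43/ 47 108/114/ 38   7/ 77/ 60  16/165/203  16/157/209  16/155/205
167  17/ 47/211  18/ 50/211  18/ 49/213  18/ 63/125 115/112/ 25 107/ 47/ 38 114/ 30/ 43 110/ 31/ 49 113/ 22/ 46 113/ 64/ 36 108/181/ 31  1
[... 1921 characters left out ...]
/128  15/158/132  14/160/140  17/159/223  18/161/227  18/159/223  17/152/222  17/148/227  16/152/211  16/159/192  16/162/178  15/160/156  15/167/127
179  14/140/131  15/178/130  14/162/132  15/167/131  15/162/132  15/160/186  17/155/226  17/151/230  17/153/227  17/151/229  16/155/204  15/159/159  15/163/128  16/167/124  15/163/127
180  13/ 89/140  15/175/131  15/175/131  15/164/135  15/162/134  15/164/132  16/160/193  17/151/226  16/156/214  16/161/195  15/162/165  15/164/131  15/164/126  15/161/130  15/164/129
181  13/ 14/162  14/ 73/147  14/152/136  15/171/137  15/166/137  16/162/132  14/161/139  16/159/193  15/161/170  15/166/129  15/165/119  15/165/125  16/169/128  15/169/128  15/173/125
```

Looks the same as last time relative to the ring; insert.

```bash
python3 -m jog '[[0,0,0,0.0003,0,0.006,0],[0,0,0,0,0,0.004,0],[0,0,0,0,0,0.003,0],[0,0,0,0,0,0,0]]'
python3 go.py .4937 .1763 .040
```

```text
time_s: 10.95
position: [0.4931, 0.1759, 0.0446]
tool_rot: [[-0.927, 0.376, -0.0], [0.376, 0.927, -0.0], [0.0, -0.0, -1.0]]
ft_force: [-0.3, 0.6, 0.2]
grip_width: 0.0105
gripper_force: 29.4
t 10.95 p [0.4931 0.1759 0.0446] w 0.0105 gf 29.394877552986145 F [-0.3302  0.5551  0.1621] q [  6.7  31.6  93.3  -0.   55.1 -61.2]
x [-0.9265  0.3763  0.0004] y [ 0.3763  0.9265 -0.0002] z [-0.0004 -0.0001 -1.    ]
to [0.4937, 0.1763, 0.04] tool shift [-0.0005  0.0006  0.0046]
```

```bash
python3 -m jog '[[0,0,0,0,0,0.003,0],[0,0,0,0,0,0.003,0],[0,0,0,0,0,0,0]]'
python3 go.py
```

```text
time_s: 11.32
position: [0.493, 0.1759, 0.0386]
tool_rot: [[-0.926, 0.376, -0.001], [0.376, 0.926, -0.0], [0.0, -0.0, -1.0]]
ft_force: [0.1, 0.4, 0.1]
grip_width: 0.01
gripper_force: 29.4
t 11.325 p [0.493  0.1759 0.0386] w 0.01 gf 29.39493030309677 F [0.1272 0.3623 0.147 ] q [  6.7  32.2  93.6  -0.   54.2 -61.2]
x [-0.9265  0.3763  0.0005] y [ 0.3763  0.9265 -0.0003] z [-0.0005 -0.0001 -1.    ]
```

```bash
python3 -m jog '[[0,0,0,0,0,0,40],[0,0,0,0,0,0,40],[0,0,0,0,0,0,40],[0,0,0,0,0,-0.03,40],[0,0,0,0,0,-0.06,40],[0,0,0,0,0,-0.06,40],[0,0,0,0,0,-0.06,50],[0,0,0,0,0,0,60]]'
python3 go.py .413 -.375 .25 .413 -.375 .15
python3 - <<'E'
from m import *
np.set_printoptions(precision=4,suppress=True)
s=cam("scene");print(proj(s,[[.493,.176,.053],[.493,.176,.067],[.5705,.195,.053]]))
cv2.imwrite("pics/c5.png",np.hstack([crop(s,222,140,50,50,8),crop(s,290,295,50,50,8)]))
E
```

```text
time_s: 12.32
position: [0.4945, 0.1762, 0.2533]
tool_rot: [[-0.927, 0.376, 0.009], [0.376, 0.927, 0.001], [-0.008, 0.005, -1.0]]
ft_force: [-0.1, 0.2, -0.4]
grip_width: 0.0513
gripper_force: 0.0
t 12.325 p [0.4945 0.1762 0.2533] w 0.0513 gf 0.0 F [-0.0922  0.1537 -0.4097] q [  6.7  18.2  76.3   0.   85.  -61.2]
x [-0.9265  0.3761 -0.0083] y [0.3761 0.9266 0.0046] z [ 0.0095  0.0011 -1.    ]
to [0.413, -0.375, 0.25] tool shift [-0.1318 -0.5414  0.0019]
to [0.413, -0.375, 0.15] tool shift [-0.1309 -0.5419  0.1019]
[[235.2698 170.9857]
 [235.1313 168.0255]
 [253.6459 158.8451]]
```

View pics/c5.png

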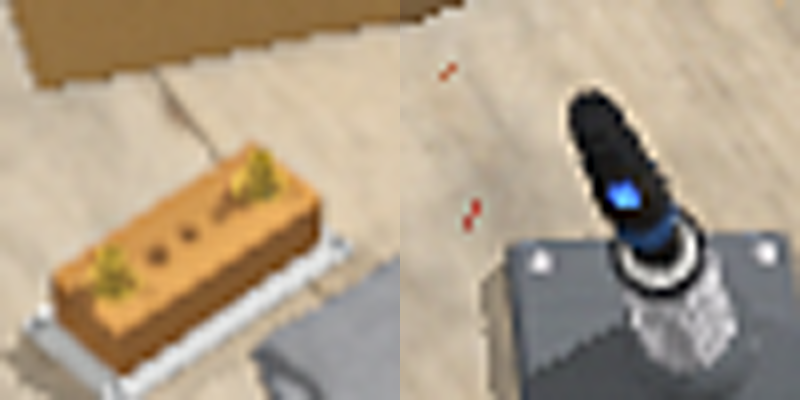

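Both sockets stand in the bores at equal height (tops near (236,171) and (254,159)). The iron is still in its stand, with its end at (314,308) and the rim's centre at (322.3,326.4).

```bash
python3 -m jog '[[0,0,0.07,-0.013,-0.054,0,60],[0,0,0,-0.015,-0.053,0,60],[0,0,0,-0.015,-0.053,0,60],[0,0,0,-0.015,-0.053,0,60],[0,0,0,-0.015,-0.053,0,60],[0,0,0,-0.015,-0.053,0,60],[0,0,0,-0.015,-0.053,0,60],[0,0,0,-0.015,-0.053,0,60],[0,0,0,-0.015,-0.053,0,60],[0,0,0,-0.015,-0.053,0,60]]'
python3 - <<'E'
from m import *
np.set_printoptions(precision=4,suppress=True)
s=cam("scene");t=cam("top")
m=plane(s,(322.3,326.4),.095);print("mouth s",m, "other",plane(s,(321.5,324.5),.095))
L=np.array([-.897,.442])
for a in(15,16.5,18):
    d=np.r_[L*np.sin(np.radians(a)),np.cos(np.radians(a))]
    print(a,"end px",proj(s,m+d*.100), proj(t,m+d*.1),"at .155",m+d*(.06/d[2]))
E
python3 go.py .413 -.375 .25 
```

```text
time_s: 13.62
position: [0.3952, -0.3681, 0.2471]
tool_rot: [[-0.898, 0.44, -0.002], [0.44, 0.898, 0.003], [0.003, 0.002, -1.0]]
ft_force: [1.4, 0.0, -0.0]
grip_width: 0.0512
gripper_force: 0.0
mouth s [ 0.4318 -0.3928  0.095 ] other [ 0.4328 -0.388   0.095 ]
15 end px [[316.2771 309.9567]] [[393.4544 209.7036]] at .155 [ 0.4174 -0.3857  0.155 ]
16.5 end px [[315.0833 310.1477]] [[392.9915 210.5347]] at .155 [ 0.4159 -0.3849  0.155 ]
18 end px [[313.896  310.3505]] [[392.523  211.3585]] at .155 [ 0.4143 -0.3842  0.155 ]
t 13.725 p [ 0.3945 -0.3707  0.2462] w 0.0516 gf 0.0 F [-0.2407  0.3922 -0.1365] q [ -55.7   20.4   74.    -0.    85.8 -119.3]
x [-0.8958  0.4444  0.0032] y [0.4444 0.8958 0.0008] z [-0.0025  0.0021 -1.    ]
to [0.413, -0.375, 0.25] tool shift [-0.0185  0.0044 -0.0038]
```

```bash
python3 -m jog '[[0,0,0,-0.024,0,0,90],[0,0,0,0,0,0.03,90],[0,0,0,0,0,0.03,90],[0,0,0,0,0,0.03,90],[0,0,0,0,0,0.02,90],[0,0,0,0,0,0,90]]'
python3 go.py .416 -.381 .136
python3 - <<'E'
from m import *
s=cam("scene");t=cam("top");cv2.imwrite("pics/c6.png",np.hstack([crop(t,360,175,50,50,8),crop(s,290,280,50,60,8)[:400]]))
print(proj(s,observe()['position']))
E
```

```text
time_s: 14.48
position: [0.4171, -0.3758, 0.1366]
tool_rot: [[-0.898, 0.44, -0.003], [0.44, 0.898, 0.004], [0.005, 0.003, -1.0]]
ft_force: [0.1, -0.9, -0.2]
grip_width: 0.0766
gripper_force: 0.0
t 14.475 p [ 0.4171 -0.3758  0.1366] w 0.0766 gf 0.0 F [ 0.1122 -0.9402 -0.1683] q [ -54.1   27.9   80.9    0.    71.5 -118. ]
x [-0.8981  0.4399  0.0046] y [0.4399 0.8981 0.0025] z [-0.003   0.0043 -1.    ]
to [0.416, -0.381, 0.136] tool shift [-0.0013 -0.0051  0.0006]
[[315.80090227 316.06942689]]
```

View pics/c6.png

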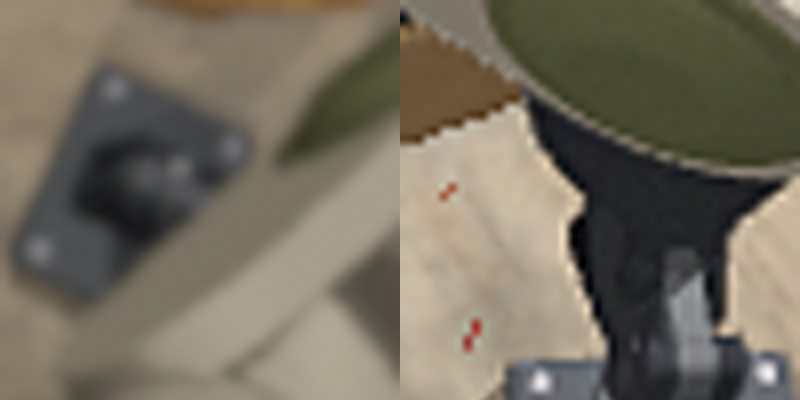

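The near finger (scene about (323,318)) stands in front of the handle, and the handle's left edge still shows at (312,309) unmoved. So the iron is between the fingers; close.

```bash
python3 -m jog '[[0,0,0,-0.001,-0.004,0,50],[0,0,0,0,0,0,30],[0,0,0,0,0,0,0],[0,0,0,0,0,0,0],[0,0,0,0,0,0,0],[0,0,0,0,0,0,0],[0,0,0,0,0,0,0]]' 60
python3 go.py
```

```text
time_s: 15.45
position: [0.4168, -0.3814, 0.1391]
tool_rot: [[-0.898, 0.44, 0.0], [0.44, 0.898, -0.0], [-0.0, -0.0, -1.0]]
ft_force: [-1.2, 0.3, 6.0]
grip_width: 0.0178
gripper_force: 58.6
t 15.45 p [ 0.4168 -0.3814  0.1391] w 0.0178 gf 58.5712194442749 F [-1.1756  0.2551  6.0444] q [ -54.5   28.    80.3   -0.    71.7 -118.3]
x [-0.8979  0.4401 -0.0003] y [ 0.4401  0.8979 -0.0003] z [ 0.0002 -0.0004 -1.    ]
```

```bash
python3 -m jog '[[0,0,0,0.0028,0,-0.0096,0],[0,0,0,0.0028,0,-0.0096,0],[0,0,0,0,0,0,0]]'
python3 go.py
```

```text
time_s: 15.82
position: [0.4118, -0.379, 0.159]
tool_rot: [[-0.898, 0.44, 0.001], [0.44, 0.898, -0.001], [-0.001, -0.001, -1.0]]
ft_force: [-0.5, 0.5, -0.1]
grip_width: 0.0177
gripper_force: 58.4
t 15.825 p [ 0.4118 -0.379   0.159 ] w 0.0177 gf 58.43307137489319 F [-0.5008  0.5202 -0.0919] q [ -54.7   26.3   79.7   -0.    74.  -118.6]
x [-0.8979  0.4403 -0.0015] y [ 0.4403  0.8979 -0.0008] z [ 0.001  -0.0014 -1.    ]
```

```bash
python3 -m jog '[[0,0,0,0.0057,0,-0.0192,0],[0,0,0,0.0057,0,-0.0192,0],[0,0,0,0.0057,0,-0.0192,0],[0,0,0,0.0057,0,-0.0192,0],[0,0,0,0.0057,0,-0.0192,0],[0,0,0,0,0,-0.03,0],[0,0,0,0,0,-0.03,0],[0,0,0,0,0,-0.03,0],[0,0,0,0,0,0,0],[0,0,0,0,0,0,0]]'
python3 go.py
python3 - <<'E'
from m import *
s=cam("scene");cv2.imwrite("pics/c7.png",crop(s,270,200,90,110,5))
t=cam("top");cv2.imwrite("pics/c7t.png",t['bgr'])
E
```

```text
time_s: 17.08
position: [0.386, -0.3661, 0.3429]
tool_rot: [[-0.898, 0.44, -0.001], [0.44, 0.898, 0.002], [0.002, 0.001, -1.0]]
ft_force: [0.1, 0.2, -0.3]
grip_width: 0.0177
gripper_force: 58.5
t 17.075 p [ 0.386  -0.3661  0.3429] w 0.0177 gf 58.477744460105896 F [ 0.1126  0.1672 -0.3267] q [ -56.2   16.9   63.6    0.    99.6 -120.1]
x [-0.8979  0.4402  0.0016] y [0.4402 0.8979 0.0009] z [-0.001   0.0015 -1.    ]
```

View pics/c7.png

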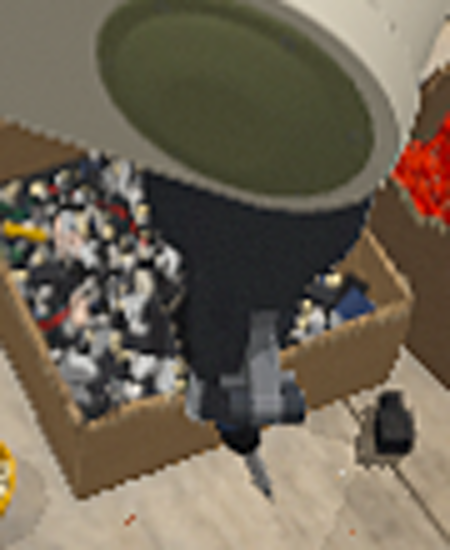

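The iron hangs in the fingers, drawn clear, with its tip at about scene px (323.6,299).

```bash
python3 - <<'E'
from m import *
from scipy.spatial.transform import Rotation as Ro
np.set_printoptions(precision=4,suppress=True)
s=cam("scene");o=observe();p=np.array(o['position']);R=np.array(o['tool_rot'])
tip=plane(s,(323.6,299),.234);print("tip",tip,"tool",R.T@(tip-p))
v=R.T@(tip-p)
for yaw in(36,30,20):
  Rf=Ro.from_euler('z',yaw,degrees=True).as_matrix()@R@Ro.from_euler('y',-43,degrees=True).as_matrix()
  for b in([.5705,.195,.092],[.493,.176,.092]):
    T=np.array(b)-Rf@v;print(yaw,"TCP",T,"z",Rf[:,2],"wrist~",T-.25*Rf[:,2])
E
```

```text
tip [ 0.4208 -0.3816  0.234 ] tool [-0.0382  0.0013  0.1089]
36 TCP [0.4702 0.1762 0.1457] z [ 0.6704  0.1176 -0.7326] wrist~ [0.3026 0.1468 0.3289]
36 TCP [0.3927 0.1572 0.1457] z [ 0.6704  0.1176 -0.7326] wrist~ [0.2251 0.1278 0.3289]
30 TCP [0.4687 0.1868 0.1457] z [ 0.679   0.0469 -0.7326] wrist~ [0.299  0.175  0.3289]
30 TCP [0.3912 0.1678 0.1457] z [ 0.679   0.0469 -0.7326] wrist~ [0.2215 0.156  0.3289]
20 TCP [0.4689 0.2046 0.1457] z [ 0.6768 -0.0717 -0.7326] wrist~ [0.2996 0.2225 0.3289]
20 TCP [0.3914 0.1856 0.1457] z [ 0.6768 -0.0717 -0.7326] wrist~ [0.2221 0.2035 0.3289]
```

```bash
python3 -m jog '[[0,0,0,0.0163,0.0524,0,0],[0,0,0,0.0163,0.0524,0,0],[0,0,0,0.0163,0.0524,0,0],[0,0,0,0.0163,0.0524,0,0],[0,0,0,0.0163,0.0524,0,0],[0,0,0,0.0163,0.0524,0,0],[0,0,0,0.0163,0.0524,0,0],[0,0,0,0.0163,0.0524,0,0],[0,0,0,0.0163,0.0524,0,0],[0,0,0,0.0163,0.0524,0,0]]'
python3 -m jog '[[0,0,-0.157,0,0,0,0],[0,0,-0.157,0,0,0,0],[0,0,-0.157,0,0,0,0],[0,0,-0.157,0,0,0,0],[0,-0.15,0,0,0,0,0],[0,-0.15,0,0,0,0,0],[0,-0.15,0,0,0,0,0],[0,-0.15,0,0,0,0,0],[0,-0.15,0,0,0,0,0],[0,0,0,0,0,0,0]]'
python3 go.py .470 .176 .25 .470 .176 .146
```

```text
time_s: 18.48
position: [0.4703, 0.1778, 0.3435]
tool_rot: [[-0.898, 0.44, -0.001], [0.44, 0.898, -0.0], [0.001, -0.001, -1.0]]
ft_force: [1.6, -0.3, -0.2]
grip_width: 0.0178
gripper_force: 58.6
time_s: 19.73
position: [0.4687, 0.1758, 0.3424]
tool_rot: [[-0.724, -0.171, 0.668], [-0.126, 0.985, 0.116], [-0.679, 0.0, -0.735]]
ft_force: [-0.1, 0.3, -0.0]
grip_width: 0.018
gripper_force: 58.7
t 19.725 p [0.4687 0.1758 0.3424] w 0.018 gf 58.691385984420776 F [-0.1005  0.3367 -0.0199] q [  5.4  -3.3  98.6   4.6  42.2 -96.7]
x [-0.7237 -0.1257 -0.6785] y [-0.1714  0.9852  0.0003] z [ 0.6685  0.1165 -0.7346]
to [0.47, 0.176, 0.25] tool shift [ 0.0617 -0.0001  0.0688]
to [0.47, 0.176, 0.146] tool shift [ 0.1323 -0.0001  0.1452]
```

```bash
python3 -m jog '[[0,0,0,0.024,0,0.0263,0],[0,0,0,0.024,0,0.0263,0],[0,0,0,0.024,0,0.0263,0],[0,0,0,0.024,0,0.0263,0],[0,0,0,0,0,0,0],[0,0,0,0,0,0,0]]'
python3 go.py .470 .176 .146
python3 - <<'E'
from m import *
np.set_printoptions(precision=4,suppress=True)
s=cam("scene");o=observe();p=np.array(o['position']);R=np.array(o['tool_rot'])
tip=p+R@[-.0382,.0013,.1089];print("tip pred",tip,proj(s,tip),"socket",proj(s,[.5705,.195,.053]))
t=cam("top");print(proj(t,tip))
cv2.imwrite("pics/c8.png",np.hstack([crop(s,205,110,75,75,5),crop(t,160,130,75,75,5)]))
E
```

```text
time_s: 20.48
position: [0.4732, 0.1765, 0.203]
tool_rot: [[-0.72, -0.172, 0.672], [-0.125, 0.985, 0.117], [-0.682, 0.0, -0.731]]
ft_force: [-0.2, -0.3, -0.5]
grip_width: 0.0176
gripper_force: 58.7
t 20.475 p [0.4732 0.1765 0.203 ] w 0.0176 gf 58.68960499763489 F [-0.2255 -0.3076 -0.5294] q [   5.4    7.3  114.4   11.4   15.7 -104.3]
x [-0.7202 -0.1255 -0.6823] y [-0.1717  0.9851  0.0001] z [ 0.6721  0.1173 -0.7311]
to [0.47, 0.176, 0.146] tool shift [0.0412 0.0001 0.0395]
tip pred [0.5736 0.1953 0.1499] [[254.5529 136.8394]] socket [[253.6459 158.8451]]
[[185.1769 155.0727]]
```

View pics/c8.png

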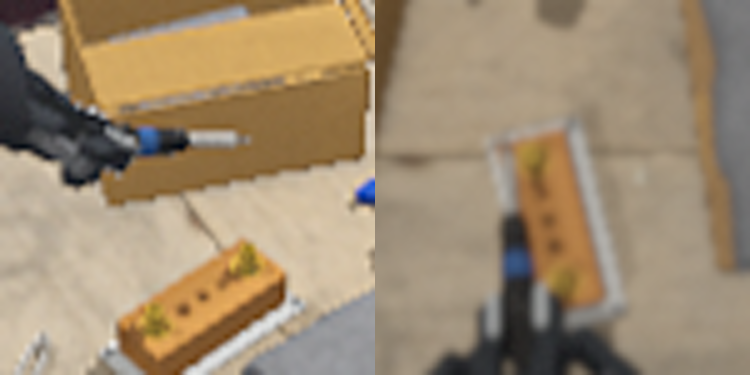

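Scene: the tip is at (254.6,138.2), right over the far socket at (254,159). The wrist joint nears its limit (15.7°), so I'll raise the iron to about 38° before lowering.

```bash
python3 - <<'E'
from m import *
from scipy.spatial.transform import Rotation as Ro
np.set_printoptions(precision=4,suppress=True)
o=observe();p=np.array(o['position']);R=np.array(o['tool_rot']);v=np.array([-.0382,.0013,.1089])
for a in(8,10):
  Rf=R@Ro.from_euler('y',a,degrees=True).as_matrix()
  for b in([.576,.196,.146],[.576,.196,.092]):
    T=np.array(b)-Rf@v;print(a,T,"cur tool",R.T@(T-p),"new tool",Rf.T@(T-p),"wrist",p-.25*R[:,2],T-.25*Rf[:,2])
E
```

```text
8 [0.4837 0.1786 0.2131] cur tool [-0.0148  0.0003  0.0004] new tool [-0.0147  0.0003 -0.0016] wrist [0.3045 0.1471 0.3858] [0.3421 0.1539 0.4176]
8 [0.4837 0.1786 0.1591] cur tool [0.0221 0.0003 0.0399] new tool [0.0163 0.0003 0.0425] wrist [0.3045 0.1471 0.3858] [0.3421 0.1539 0.3636]
10 [0.4861 0.179  0.2164] cur tool [-0.0188  0.0003 -0.0003] new tool [-0.0184  0.0003 -0.0035] wrist [0.3045 0.1471 0.3858] [0.3516 0.1556 0.4258]
10 [0.4861 0.179  0.1624] cur tool [0.0181 0.0003 0.0391] new tool [0.0111 0.0003 0.0417] wrist [0.3045 0.1471 0.3858] [0.3516 0.1556 0.3718]
```

```bash
python3 -m jog '[[0,0.07,0,-0.0074,0,0,0],[0,0.07,0,-0.0074,0,0,0],[0,0,0,0,0,0,0]]'
python3 go.py .4837 .1786 .1591
python3 -m jog '[[0,0,0,0.009,0,0.0107,0],[0,0,0,0.009,0,0.0107,0],[0,0,0,0,0,0,0]]'
python3 go.py .4837 .1786 .1591
```

```text
time_s: 20.95
position: [0.4843, 0.1783, 0.2134]
tool_rot: [[-0.805, -0.171, 0.568], [-0.14, 0.985, 0.099], [-0.577, -0.0, -0.817]]
ft_force: [-0.5, -0.2, -0.9]
grip_width: 0.0181
gripper_force: 58.6
t 20.95 p [0.4843 0.1783 0.2134] w 0.0181 gf 58.618576526641846 F [-0.5041 -0.166  -0.9192] q [  5.9   8.  106.3   4.5  30.6 -97.1]
x [-0.8049 -0.1402 -0.5766] y [-0.1714  0.9852 -0.0004] z [ 0.5681  0.0985 -0.8171]
to [0.4837, 0.1786, 0.1591] tool shift [0.0318 0.0004 0.044 ]
time_s: 21.32
position: [0.4795, 0.1776, 0.1827]
tool_rot: [[-0.808, -0.171, 0.563], [-0.141, 0.985, 0.098], [-0.572, 0.0, -0.82]]
ft_force: [-0.2, 0.3, 0.2]
grip_width: 0.0176
gripper_force: 58.6
t 21.325 p [0.4795 0.1776 0.1827] w 0.0176 gf 58.60581815242767 F [-0.1717  0.2598  0.222 ] q [  5.8  10.3 109.7   5.4  25.3 -98.2]
x [-0.8082 -0.1405 -0.5718] y [-0.1714  0.9852  0.0002] z [ 0.5634  0.0981 -0.8204]
to [0.4837, 0.1786, 0.1591] tool shift [0.01   0.0002 0.0218]
```

```bash
python3 -m jog '[[0,0,0,0.005,0,0.011,0],[0,-0.05,0,0.0105,0,0.009,0],[0,0,0,0,0,0,0],[0,0,0,0,0,0,0],[0,0,0,0,0,0,0]]'
python3 go.py
python3 - <<'E'
from m import *
np.set_printoptions(precision=4,suppress=True)
s=cam("scene");t=cam("top");o=observe();p=np.array(o['position']);R=np.array(o['tool_rot'])
tip=p+R@[-.0382,.0013,.1089];e=-R@[-.284,0,.959];print("tip",tip,"elev",np.degrees(np.arcsin(e[2])),proj(s,tip),proj(t,tip),"socket",proj(s,[.5705,.195,.053]),"qv",np.abs(o['qvel']).max())
cv2.imwrite("pics/c9.png",np.hstack([crop(s,205,110,75,75,5),crop(t,160,130,75,75,5)]))
E
```

```text
time_s: 21.95
position: [0.4799, 0.1776, 0.1592]
tool_rot: [[-0.777, -0.171, 0.605], [-0.135, 0.985, 0.105], [-0.614, -0.0, -0.789]]
ft_force: [1.1, 0.0, -0.5]
grip_width: 0.0177
gripper_force: 58.7
t 21.95 p [0.4799 0.1776 0.1592] w 0.0177 gf 58.71756613254547 F [ 1.0839  0.0345 -0.4558] q [   5.7   12.6  114.     9.4   15.8 -102.4]
x [-0.7773 -0.1354 -0.6143] y [-0.1715  0.9852 -0.0001] z [ 0.6053  0.1052 -0.789 ]
tip [0.575  0.1954 0.0963] elev 35.63975283502194 [[254.8339 148.9254]] [[188.1468 157.1831]] socket [[253.6459 158.8451]] qv 0.36043384887891383
```

View pics/c9.png

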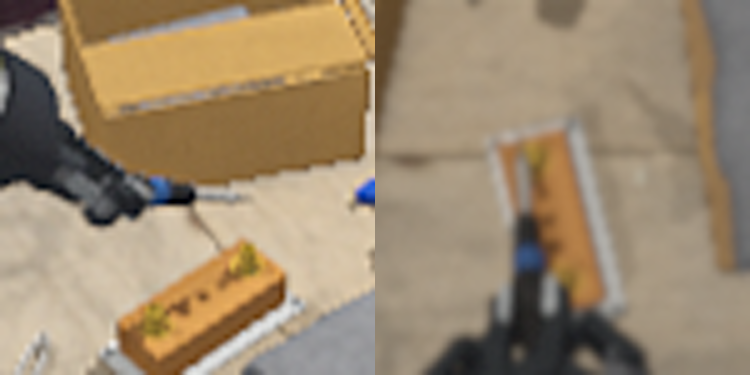

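The tip shows at (254,150) in the scene view and about (190,160) from the top. That puts it over the far socket's cup, about 4 cm up, and both sockets are still home. Handing in.

```bash
python3 -m jog '[[0,0,0,0,0,0,0],[0,0,0,0,0,0,0]]' | head -2; python3 -c "
from rig import job
print(job.close_job())"
```

```text
time_s: 22.3
position: [0.4793, 0.1775, 0.1583]
the job is handed in; nothing more can be done
None
```

I handed in the job at 22.3 s: both sockets are home in the jig's large bores, and the iron is held at about 36° with its tip about 4 cm above the far socket's cup. It gave no verdict.

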